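# Pulse the cleaned nib grinder

### The arm

A 6-joint arm with a two-finger parallel gripper is mounted at the origin on a cart in front of the work surface, level with it; the furniture and walls round the work are solid. World frame = base frame: x ahead of the robot, y to its left, z up, the work surface at z = 0. Lengths are in mm, angles in rad, forces in N, time in s.
With the tool pointing down it reaches from about 325 to 925 mm from the base axis. Payload 3.1 kg.
Tool frame: the origin (TCP) lies midway between the tips of the shut fingers; the grasp point (between the pads) lies behind it (robot.grip_depth is the x of the grasp point in the tool frame, in mm); x points along the fingers, y is the direction in which the jaws open and shut, and the axes are right-handed (so a half turn about x gives the same grasp; the last joint's range is limited). The gripper opens to 85 mm and grips with 20 to 120 N. Pads are 22 mm wide; open, the fingers measure 114 mm over their backs; the gripper's body (76 mm by 85 mm) begins 54 mm behind the grasp point. The pads swing forward as they close: fully open they stand 13 mm farther back than shut.
Start: joints at [-1.328, 0.217, 1.613, -0, 1.311, -0.112], TCP at [217.148, -586.077, 231.3] pointing down, gripper open.
Joint ranges: [-2.75, 2.75], [-0.78, 2.1], [0.31, 2.55], [-1.13, 4.27], [0.13, 2.63], [-2.58, 2.58]. Speed limits (rad/s): [2.79, 2.79, 3.14, 3.14, 3.14, 3.14].

### API

Orientations are given as a unit quaternion [w, x, y, z].
In Python, from station import sensors, grab_frame, robot gives the robot as it stands.
- The arm moves only by the tool step_arm, never from a script. Its argument "steps" is a list that holds one entry, the list of rows, each a list of 6 numbers: the shift along the tool's x, y, z in mm, then the turn, a rotation vector about the tool's x, y, z in rad. A call has 1 to 5 rows; each row shifts and turns the commanded pose from where the row before left it, along the tool's axes as they then stand; what a row does not reach is not made up. A row lasts 1/8 s, in which the tool goes at most 62.5 mm and 10.7 degrees, less where a joint would pass 70% of its speed; a pose out of reach is approached as far as the arm can. A call is refused whole if a number of a shift passes 62.5 or a number of a turn 0.188, either way. A call with a gripper value outside its range is refused whole. "claw" is the finger opening in mm, from 0 to 85.4, set as the call begins (left out, the last holds). The fingers move at their own pace and stop on an object; the grip force is fixed at half the most. Time passes only in rows, so rows that do not move let the fingers close. It gives the time, the measured TCP pose, the force and the opening at its end, in the units of the state.
- sensors.state(): the state, without advancing time (a new reading comes with each control period).
- grab_frame(name): name is "scene" or "top"; returns a dict with "frame" (400x640x3 uint8, red, green, blue), "fx", "fy", "cx", "cy" (pixels), "rvec" (rotation vector, rad) and "tvec" (3), from world to camera coordinates, as OpenCV has them. Camera axes: x right, y down, z forward; pixel columns grow to the right and rows downward; lengths in mm; the calibration is good to about 2 mm. A picture is of the moment at which its call begins. There is no depth.
- robot.close_job(): hands the job in, once; it reports no verdict.
The state is a dict: "t": time; "qpos": joint angles; "joint_vel": joint speeds; "joint_efforts": joint torques, N m; "tool_pos": TCP position; "orientation": TCP orientation; "ft_force": force on the tool from outside, world axes, zero at the start; "torque": the same for the moment, N m; "finger_gap": finger opening in mm.
Only numpy, scipy, OpenCV 4.12 (cv2) and the standard library are available. Lean on these libraries where they do the work, as an engineer would, in place of code of your own. Each camera call takes 0.05 s, during which the arm holds its last target. There are 200 camera calls.

### The job

Take the cleaning brush out of the cocoa-nib grinder's open bowl and stand it back in its own well of the wooden tool rack. Then set the lid into the grinder's bayonet, fully down, and twist it clockwise to the pulse mark, halfway to the lock, never over the lock click, to spin the last dust loose. Pulse is sprung, so finish while still holding the lid there; leave the dosing cup, the small carton and the plum chocolate bar where they are.

Things in the scene. Friction and masses are not known exactly. Their poses are not given: they have to be found in the camera images.
- grinder: Nib grinder, fixed: round aluminium body, 127 mm across, 110 mm high, black collar on top. Origin: centre of its underside, z up. Open round bowl, 82 mm across, flat floor 55 mm above the counter. White marks on the collar, alike at both sides: thin double line at the lug's entry gap, thick bar (pulse) 0.62 rad clockwise of it, dot (lock) 1.25 rad clockwise of it.
- mouth (a point): Centre of the grinder's mouth at the flange's upper face, 110 mm above the counter; axes as the grinder's. Bayonet: 5 mm thick flange with an 80 mm round opening (rim bevelled 2 mm) and two entry gaps on the grinder's own +x and -x axis, each 20 mm wide, reaching 49 mm from the centre. Below the flange the lid's lugs can turn clockwise (seen from above) only.
- pulse_ring (a joint): Sprung ring in the bayonet, pushed by the lid's lugs: 0 rad at rest, grows as the lid turns clockwise. Lugs meet it after about 0.11 rad (0 to 0.22) of lid turn, so it reads about 0.51 at the pulse mark. Spring turns the lid back (0.05 N m at 0, 0.13 N m at the pulse mark). The lock's sprung ball resists from about 0.75, gives way at 0.84; locked at the stop, 1.15.
- lid: Black lid, loose, upright on the counter; 100 mm across, 45 mm high, 0.16 kg. Origin: centre of the spigot's underside, z up. Spigot 76 mm across (tapered to 70 at its foot), z 0 to 12 mm; two lugs at its foot on the lid's +x and -x axis, 11 mm wide, 5 thick, out to 45.5 mm. Disc z 12 to 20. Bar grip along x: 58 mm long, 16 wide, z 19 to 45; white pointers beyond its ends. Half-turn symmetric.
- lid_seat (a point): Point on the lid's axis at the underside of its disc, 12 mm above the lid's origin. The disc rests on the flange when the lid is seated: this point then lies at point mouth (lid origin 98 mm above the counter).
- brush: Round cleaning brush, loose, upright on its bristles on the bowl floor; 118 mm tall, about 0.06 kg. Origin: centre of its foot, z up. Bristles 34 mm across (30 at the foot) up to 30 mm, steel ferrule 36 mm across from 29 to 44 mm, 20 mm wooden neck, straight wooden handle 22 mm across from 68 to 108 mm above the foot.
- rack: Wooden tool rack, fixed, 76 (x) x 200 (y) x 45 mm high. Origin: centre of its underside, z up; its -x face, towards the robot, has a brass picture tag under each well. Round wells, 32 mm deep, at x = 4 mm: 27 mm wide at y = 68 (holds a T-handled key, top 65 mm above the counter), 56 mm at y = 14 (the dosing cup's, empty), 44 mm at y = -55 mm (the brush's own, empty).
- brush_well (a point): Centre of the floor of the brush's own well in the rack, 13 mm above the counter; the well's mouth is 45 mm above the counter. Axes as the rack's.
- dosing_cup: Bystander: small steel cup, 52 mm diameter, 50 mm high, standing on the counter; origin at the centre of its underside. Leave it alone.
- carton_small: Bystander: small cream carton, 41 x 50 x 82 mm, standing on the counter; origin at the centre of its underside. Leave it alone.
- bar_rose: Bystander: wrapped plum-coloured chocolate bar, 68 x 156 x 11 mm, lying flat on the counter; origin at the centre of its underside. Leave it alone.

How it is judged (in metres and radians):
On the way, in this order (a step that is already met when the one before it is completed fails the run):
1. the brush stands released in its own well of the rack (horizontal distance between brush and brush_well below 0.007 m and z of brush in the frame of brush_well below 0.005 m and angle between brush's own z axis and vertical below 0.1 rad and contact force between the fingers and brush below 0.1 N), for 0.2 s.
2. the lid sits fully down in the grinder's bayonet, not yet twisted (horizontal distance between lid_seat and mouth below 0.005 m and z of lid_seat in the frame of mouth below 0.003 m and angle between lid's own z axis and vertical below 0.05 rad and value of joint pulse_ring below 0.25 rad), for 0.1 s.
At the end, for the whole second after the job is handed in: Fingers hold the lid (over 2 N); lid level and seated (disc within 4 mm of the flange, 5 mm off centre, 0.06 rad), pulse ring at 0.33 to 0.71 rad (mark: about 0.51); brush upright on the floor of its own well (within 7 mm sideways, 5 mm in height, 0.1 rad) (value of joint pulse_ring between 0.33 and 0.71 rad and horizontal distance between lid_seat and mouth below 0.005 m and z of lid_seat in the frame of mouth between -0.003 and 0.004 m and angle between lid's own z axis and vertical below 0.06 rad and contact force between the fingers and lid above 2 N and horizontal distance between brush and brush_well below 0.007 m and z of brush in the frame of brush_well below 0.005 m and angle between brush's own z axis and vertical below 0.1 rad); the arm keeps its last pose, push and grip.
It fails at once if the lid is twisted over the lock click (pulse ring beyond 0.85 rad) (value of joint pulse_ring above 0.85 rad).
It fails at once if the dosing cup is moved more than 30 mm (distance of dosing_cup from where it was at the start of the episode above 0.03 m).
It fails at once if the carton is moved more than 30 mm (distance of carton_small from where it was at the start of the episode above 0.03 m).
It fails at once if the chocolate bar is moved more than 30 mm (distance of bar_rose from where it was at the start of the episode above 0.03 m).
It also fails if it takes over 51 s, if anything falls off the work surface, if the arm or the gripper's body presses on something with over 40 N, if the wrist force passes 120 N, or if a joint passes its speed limit or range.

## Working session

There is one attempt and no reset: what is moved stays moved. The work goes in short steps, Python scripts to look and compute and a tool call to move; the robot and the scene stay as the last step left them, time stands still between calls to the robot, and variables do not carry over. Pictures are saved under pics/ and viewed, about 8 in all and at most 12, crops included, and the job is handed in when it is done.

Besides the shell and the picture viewer there is one more tool, called after "Request:" by a JSON object that holds its "op" and its "data". step_arm: Moves the arm, as the interface text tells. Its arguments: {"type":"object","properties":{"steps":{"type":"array"},"claw":{"type":"number"}},"required":["steps"]}

```bash
mkdir -p pics; ls; cat > h.py <<'E'
import numpy as np, cv2
from station import sensors, grab_frame, robot
from scipy.spatial.transform import Rotation as R
def get(n,save=None):
    f=grab_frame(n)
    if save: cv2.imwrite('pics/'+save,f['frame'][:,:,::-1])
    return f
def ray(f,u,v,z):
    Rm=cv2.Rodrigues(np.array(f['rvec'],float))[0];t=np.array(f['tvec'],float).ravel()
    c=-Rm.T@t; d=Rm.T@np.array([(u-f['cx'])/f['fx'],(v-f['cy'])/f['fy'],1])
    return c+d*(z-c[2])/d[2]
def proj(f,p):
    Rm=cv2.Rodrigues(np.array(f['rvec'],float))[0];q=Rm@np.array(p,float)+np.array(f['tvec'],float).ravel()
    return [f['fx']*q[0]/q[2]+f['cx'],f['fy']*q[1]/q[2]+f['cy']]
E
python3 - <<'E'
from h import *
for n in('scene','top'):
    f=get(n,n+'0.png')
    Rm=cv2.Rodrigues(np.array(f['rvec'],float))[0];print(n,-Rm.T@np.array(f['tvec']).ravel(),Rm[2],f['fx'])
print(sensors.state(),robot.grip_depth)
E
```

```text
pics
scene [-144.90668262 1121.49239089 1138.28113901] [ 0.41129589 -0.66289366 -0.62562583] 518.5173761390078
top [-135.59579507 -297.72397898 1660.35777831] [ 0.37549197  0.19523269 -0.90602979] 514.7069284540806
{'t': 0.1, 'qpos': array([-1.32820490e+00,  2.17728528e-01,  1.61481725e+00, -3.65027705e-06,
        1.31134034e+00, -1.12216117e-01]), 'joint_vel': array([ 1.65232440e-05, -2.24023493e-03, -3.28849130e-03, -4.81247531e-04,
        1.21589491e-03,  4.75539570e-04]), 'joint_efforts': array([-5.00654678e-04, -3.98076117e+01, -3.04968452e+01, -1.21457965e-04,
        4.26849554e-03,  4.34803937e-06]), 'tool_pos': array([ 216.95583958, -585.31667241,  230.04522527]), 'orientation': array([-0.12397764, -0.69595429, -0.12559575,  0.69606242]), 'ft_force': array([-1.1305942 ,  0.61262446,  0.170716  ]), 'torque': array([-0.00496454,  0.01708142, -0.00572131]), 'finger_gap': 85.31064981651869} -18.700000000000003
```

View pics/top0.png

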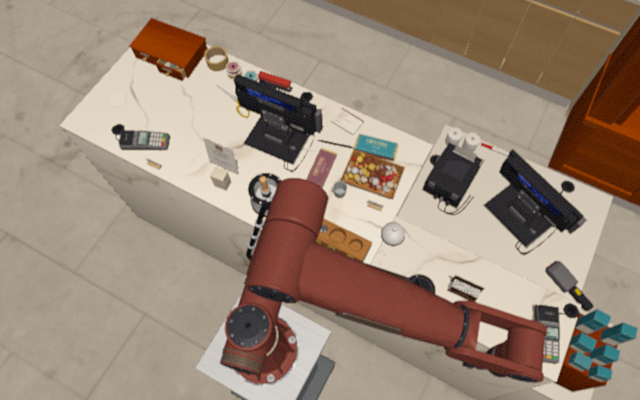

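View pics/scene0.png

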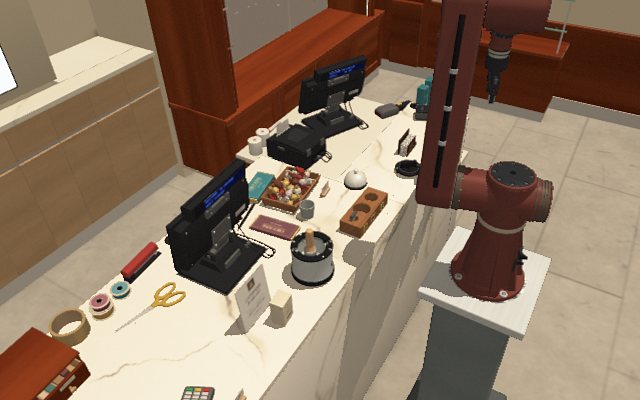

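The top view shows the grinder with the brush near (264,190), the rack near (342,240) and probably the lid at (422,286), partly hidden by the arm. The scene view shows the grinder at (312,257), the rack at (363,212) and the lid at (408,168). I'll enlarge both.

```bash
python3 - <<'E'
import cv2,numpy as np
s=cv2.imread('pics/scene0.png');t=cv2.imread('pics/top0.png')
a=cv2.resize(s[180:290,280:440],None,fx=5,fy=5,interpolation=cv2.INTER_CUBIC)
cv2.imwrite('pics/c1.png',a)
b=cv2.resize(t[165:265,230:380],(600,400),interpolation=cv2.INTER_CUBIC)[:, :400]
c=cv2.resize(t[265:305,395:455],(396,264),interpolation=cv2.INTER_CUBIC)
d=cv2.resize(s[150:190,380:440],(396,264),interpolation=cv2.INTER_CUBIC)
o=np.zeros((530,800,3),np.uint8);o[:400,:400]=b;o[:264,404:]=c;o[266:,404:]=d
cv2.imwrite('pics/c2.png',o)
E
```

```text
(no output)
```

View pics/c1.png

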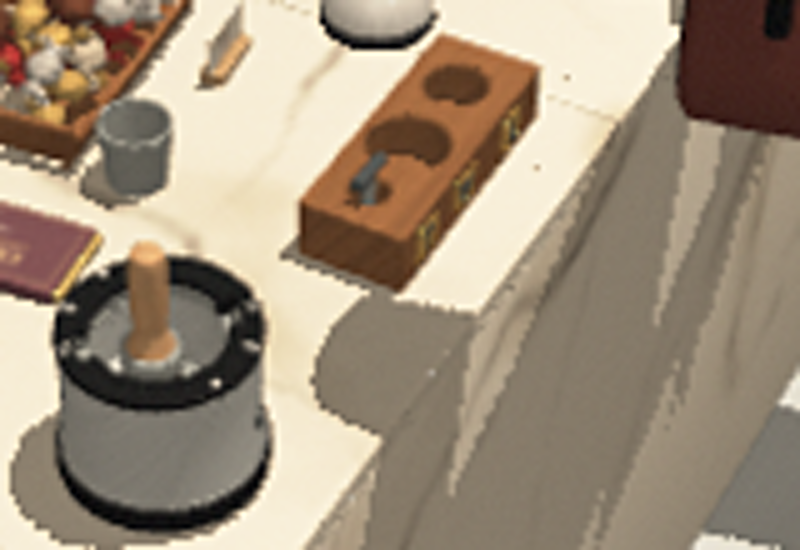

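View pics/c2.png

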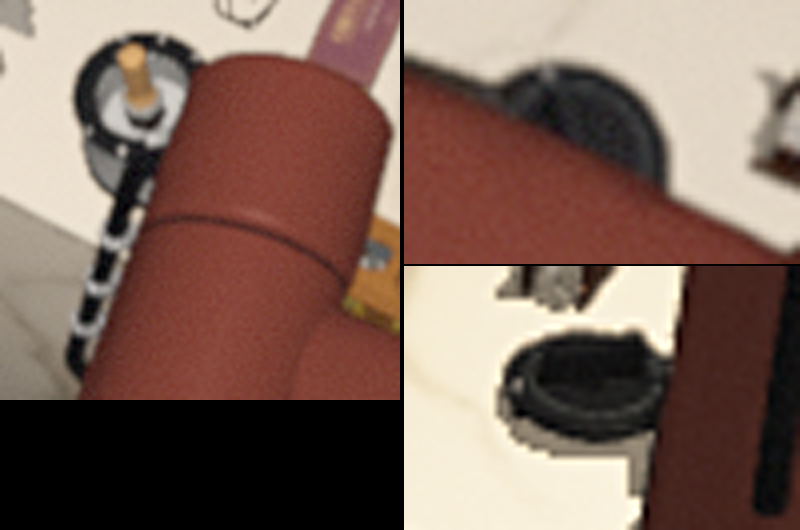

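```bash
python3 - <<'E'
from h import *
f=get('scene'); t=get('top')
C=lambda u,v:(280+u/5-.4,180+v/5-.4)
for n,p,z in [('rackA',(302,203),45),('rackB',(408,241),45),('rackC',(539,68),45),('rackD',(441,35),45),('wellbrush',(457,86),45),('wellcup',(408,141),45),('brushtop',(148,249),173),('ferr?',(153,352),99),
 ('colL',(53,332),110),('colR',(267,332),110),('colT',(160,254),110),('colB',(160,410),110),('cupL',(98,120),50),('cupR',(172,120),50)]:
    print(n,np.round(ray(f,*C(*p),z)[:2],1))
D=lambda u,v:(230+u/4-.4,165+v/4-.4)
for n,p,z in [('brushtop',(130,47),173),('colL',(75,95),110),('colcentre',(142,97),110)]:
    print('top',n,np.round(ray(t,*D(*p),z)[:2],1))
g=lambda u,v:(380+(u-404)/6.6-.4,150+(v-266)/6.6-.4)
for n,p,z in [('lidL',(500,395),18),('lidT',(590,332),18),('lidB',(590,437),18)]: print(n,np.round(ray(f,*g(*p),z)[:2],1))
g=lambda u,v:(395+(u-404)/6.6-.4,265+v/6.6-.4)
for n,p,z in [('lidT',(575,62),20),('lidR',(667,160),20)]: print('top',n,np.round(ray(t,*g(*p),z)[:2],1))
st=sensors.state();print(R.from_quat(st['orientation'],scalar_first=True).as_matrix())
E
```

```text
rackA [461.4  53.2]
rackB [386.8  51.3]
rackC [ 390.7 -144.6]
rackD [ 464.4 -144.1]
wellbrush [ 429.8 -100.2]
wellcup [431.6 -33.8]
brushtop [444.9 253.3]
ferr? [441.9 257.7]
colL [493.1 281.6]
colR [388.5 221.3]
colT [475.1 196.7]
colB [408.6 302.6]
cupL [615.2  53.6]
cupR [573.   29.5]
top brushtop [450.4 258.8]
top colL [414.5 299.2]
top colcentre [439.6 248.8]
lidL [ 443.5 -315.3]
lidT [ 425.  -395.6]
lidB [ 384.6 -304.1]
top lidT [ 448.4 -333.2]
top lidR [ 424.1 -393.7]
[[-4.03546827e-04  3.47437581e-01 -9.37703026e-01]
 [ 1.55285695e-03 -9.37701754e-01 -3.47437778e-01]
 [-9.99998713e-01 -1.59632607e-03 -1.61114295e-04]]
```

The rack's brush well is at about (430,-100), the grinder at about (441,251), the brush at about (446,255) and the lid near (407,-348), partly hidden. I'll move over the brush, then look again.

Request:
{"op": "step_arm", "data": {"steps": [[[0, -47, -34, 0, 0, 0], [0, -47, -34, 0, 0, 0], [0, -47, -34, 0, 0, 0], [0, -47, -34, 0, 0, 0], [0, -47, -34, 0, 0, 0]]]}}

```text
t: 0.82
tool_pos: [295.1, -304.8, 231.2]
orientation: [0.125, 0.696, 0.125, -0.696]
ft_force: [0.8, 0.4, 0.0]
finger_gap: 85.3
```

Request:
{"op": "step_arm", "data": {"steps": [[[0, -47, -34, 0, 0, 0], [0, -47, -34, 0, 0, 0], [0, -47, -34, 0, 0, 0], [0, -47, -34, 0, 0, 0], [0, -47, -34, 0, 0, 0]]]}}

```text
t: 1.45
tool_pos: [372.9, -25.4, 231.6]
orientation: [0.125, 0.697, 0.124, -0.696]
ft_force: [0.2, -0.5, 0.5]
finger_gap: 85.2
```

Request:
{"op": "step_arm", "data": {"steps": [[[0, -47, -34, 0, 0, 0], [0, -47, -34, 0, 0, 0], [0, -47, -34, 0, 0, 0], [0, -47, -34, 0, 0, 0], [0, -44, -30, 0, 0, 0]]]}}

```text
t: 2.08
tool_pos: [447.9, 250.1, 231.2]
orientation: [0.125, 0.696, 0.125, -0.696]
ft_force: [0.3, -0.4, 1.4]
finger_gap: 85.6
```

```bash
python3 - <<'E'
from h import *
import cv2
f=get('scene','s1.png');t=get('top','t1.png')
s=cv2.imread('pics/s1.png');t=cv2.imread('pics/t1.png')
o=np.zeros((600,800,3),np.uint8)
def put(x,y,im,u,v,w,h,k):
    o[y:y+h*k,x:x+w*k]=cv2.resize(im[v:v+h,u:u+w],None,fx=k,fy=k,interpolation=cv2.INTER_CUBIC)
put(0,0,s,280,200,80,60,5); put(400,0,t,380,255,66,50,6)
put(0,302,s,380,150,66,40,6); put(400,302,t,240,160,66,49,6)
cv2.imwrite('pics/c3.png',o); st=sensors.state();print(st['t'],st['tool_pos'],st['orientation'],st['qpos'])
E
```

```text
2.175 [448.18647607 252.20644409 231.15775233] [ 0.1258574   0.69591754  0.12722808 -0.6954651 ] [ 3.74961369e-01 -2.17890123e-02  1.87259044e+00  1.85025595e-03
  1.28978830e+00  1.58538984e+00]
```

View pics/c3.png

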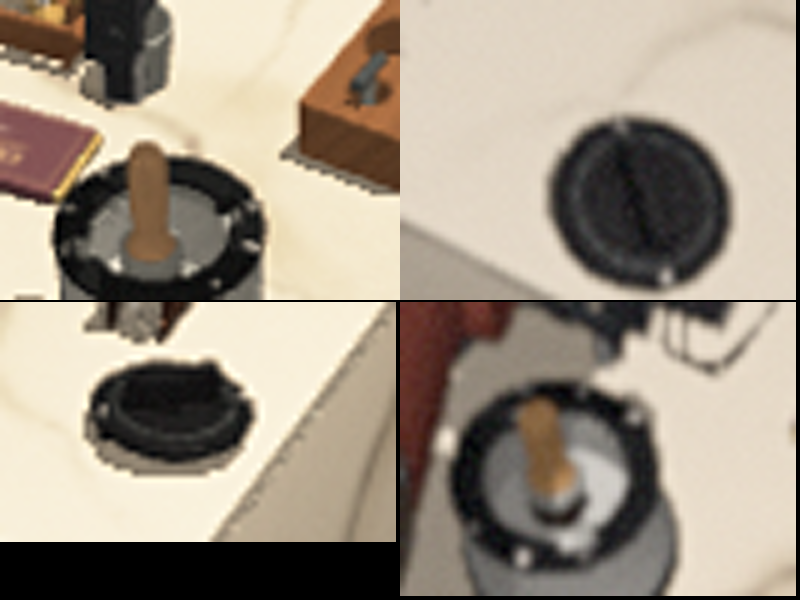

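The lid is now clear in both views: top-view pointers at crop (620,125) and (667,277), with the bar between them. I'll get the positions by masks, plus the angles of the collar marks.

```bash
cat > m.py <<'E'
from h import *
fr={n:grab_frame(n) for n in('scene','top')}
def bigdark(f,box,z,th=75,op=0):
    x,y,w,h=box; g=f['frame'][y:y+h,x:x+w].max(2); m=(g<th).astype(np.uint8)
    m=cv2.morphologyEx(m,cv2.MORPH_CLOSE,np.ones((3,3)))
    cs=max(cv2.findContours(m,0,2)[0],key=cv2.contourArea).reshape(-1,2)
    P=np.array([ray(f,u+x,v+y,z)[:2] for u,v in cv2.convexHull(cs).reshape(-1,2)])
    return cv2.minEnclosingCircle(P.astype(np.float32)),P,cs
if __name__=='__main__':
    for n,b in(('top',(395,268,55,37)),('scene',(390,157,40,25))):
        f=fr[n];c,P,cs=bigdark(f,b,18); print('lid',n,np.round(c[0],1),c[1],cv2.boundingRect(cs))
    # lid pointers
    f=fr['top'];p=[ray(f,380+(u-400)/6-.4,255+v/6-.4,20)[:2] for u,v in((620,125),(667,277))]
    print('ptr',p,(p[0]+p[1])/2,np.degrees(np.arctan2(*(p[0]-p[1])[::-1])))
    f=fr['scene'];p=[ray(f,380+u/6-.4,150+(v-302)/6-.4,20)[:2] for u,v in((102,410),(250,400))]
    print('ptr',p,(p[0]+p[1])/2)
    for n,b in(('scene',(285,225,52,44)),('top',(243,165,50,60))):
        c,P,cs=bigdark(fr[n],b,110,70); print('col',n,np.round(c[0],1),c[1])
E
python3 m.py; python3 - <<'E'
from h import *
o=[]
for n in('scene','top'):
    f=grab_frame(n); g=f['frame'].min(2).astype(np.float32)
    for c in((441,250),):
      A=[];
      for a in range(0,360,5):
        uv=np.array([proj(f,[c[0]+r*np.cos(np.radians(a)),c[1]+r*np.sin(np.radians(a)),110]) for r in(50,53,56,59)],np.float32)
        A.append(int(cv2.remap(g,uv[:,0].copy(),uv[:,1].copy(),1).max()))
      print(n,[(a*5,v) for a,v in enumerate(A)])
    # plane-rectified view
    q=np.float32([[441-80,251-80],[441+80,251-80],[441+80,251+80],[441-80,251+80]])
    uv=np.float32([proj(f,[*p,110]) for p in q]); H=cv2.getPerspectiveTransform(uv,np.float32([[0,400],[0,0],[400,0],[400,400]])[[0,1,2,3]])
    # image up=+x, left=+y
    H=cv2.getPerspectiveTransform(uv,np.float32([[400,400],[400,0],[0,0],[0,400]]))
    o.append(cv2.warpPerspective(f['frame'],H,(400,400),flags=2))
cv2.imwrite('pics/c4.png',np.hstack(o)[:,:,::-1])
E
```

```text
lid top [ 403.3 -350.6] 47.00142288208008 (11, 7, 29, 28)
lid scene [ 405.2 -350.5] 54.084144592285156 (5, 3, 27, 17)
ptr [array([ 437.30914741, -322.90545762]), array([ 372.06014588, -379.84189325])] [ 404.68464664 -351.37367544] 41.10802899513343
ptr [array([ 438.76376168, -325.90248182]), array([ 364.67279432, -379.99251915])] [ 401.718278   -352.94750048]
col scene [441.3 251.7] 60.96339416503906
col top [441.4 249.2] 59.402000427246094
scene [(0, 15), (5, 22), (10, 78), (15, 38), (20, 15), (25, 16), (30, 16), (35, 29), (40, 49), (45, 61), (50, 55), (55, 42), (60, 28), (65, 26), (70, 31), (75, 30), (80, 30), (85, 18), (90, 16), (95, 14), (100, 18), (105, 16), (110, 19), (115, 14), (120, 16), (125, 18), (130, 16), (135, 19), (140, 17), (145, 21), (150, 21), (155, 52), (160, 60), (165, 25), (170, 31), (175, 30), (180, 31), (185, 46), (190, 73), (195, 128), (200, 107), (205, 120), (210, 107), (215, 104), (220, 114), (225, 109), (230, 117), (235, 134), (240, 100), (245, 64), (250, 69), (255, 82), (260, 68), (265, 61), (270, 60), (275, 50), (280, 52), (285, 42), (290, 52), (295, 55), 
[... 218 characters left out ...]
0, 57), (45, 76), (50, 82), (55, 61), (60, 60), (65, 63), (70, 73), (75, 74), (80, 69), (85, 72), (90, 74), (95, 101), (100, 127), (105, 131), (110, 94), (115, 80), (120, 79), (125, 85), (130, 88), (135, 83), (140, 89), (145, 89), (150, 87), (155, 84), (160, 73), (165, 64), (170, 64), (175, 60), (180, 56), (185, 57), (190, 121), (195, 138), (200, 67), (205, 65), (210, 68), (215, 61), (220, 91), (225, 106), (230, 118), (235, 110), (240, 79), (245, 52), (250, 57), (255, 54), (260, 57), (265, 56), (270, 52), (275, 48), (280, 48), (285, 43), (290, 61), (295, 94), (300, 106), (305, 103), (310, 93), (315, 72), (320, 65), (325, 60), (330, 57), (335, 81), (340, 78), (345, 75), (350, 97), (355, 103)]
```

View pics/c4.png

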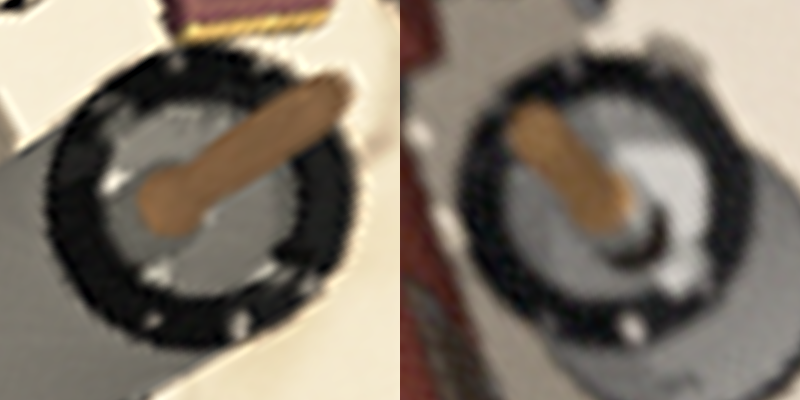

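The marks are at about 50/230° (double line), 12/196° (bar) and 158/338° (dot), so the entry axis is at about 0.885 rad. The grinder is at (441,250.5) and the lid at (404,-351) with its bar at about 40°. Next I grasp the brush.

Request:
{"op": "step_arm", "data": {"steps": [[[35, -3, 1, 0, 0, 0], [35, 0, 0, 0, 0, 0], [34, 0, 0, 0, 0, 0], [0, 0, 0, 0, 0, 0]]]}}

```text
t: 2.88
tool_pos: [443.0, 247.9, 124.5]
orientation: [-0.125, -0.694, -0.123, 0.699]
ft_force: [-0.5, 0.0, -0.6]
finger_gap: 85.3
```

Request:
{"op": "step_arm", "data": {"steps": [[[0, 0, 0, 0, 0, 0], [0, 0, 0, 0, 0, 0], [0, 0, 0, 0, 0, 0], [0, 0, 0, 0, 0, 0], [0, 0, 0, 0, 0, 0]]], "claw": 0}}

```text
t: 3.5
tool_pos: [446.4, 250.8, 128.2]
orientation: [0.125, 0.697, 0.125, -0.695]
ft_force: [0.1, 0.8, 3.7]
finger_gap: 21.0
```

Request:
{"op": "step_arm", "data": {"steps": [[[-20, 0, 0, 0, 0, 0], [-40, 0, 0, 0, 0, 0], [-40, 0, 0, 0, 0, 0], [-20, 0, 0, 0, 0, 0]]]}}

```text
t: 4.0
tool_pos: [446.7, 250.9, 249.8]
orientation: [0.125, 0.697, 0.125, -0.695]
ft_force: [0.5, 0.1, -1.6]
finger_gap: 20.7
```

```bash
python3 - <<'E'
from h import *
f=get('scene','s2.png');t=get('top','t2.png')
s=cv2.imread('pics/s2.png');t=cv2.imread('pics/t2.png')
o=np.hstack([cv2.resize(s[150:280,260:360],(400,520)),cv2.resize(t[130:260,225:325],(400,520))])
cv2.imwrite('pics/c5.png',o);st=sensors.state();print(st['tool_pos'],st['finger_gap'],st['t'])
E
```

```text
[447.46433384 251.19282721 250.29810029] 20.93188893774692 4.1
```

View pics/c5.png

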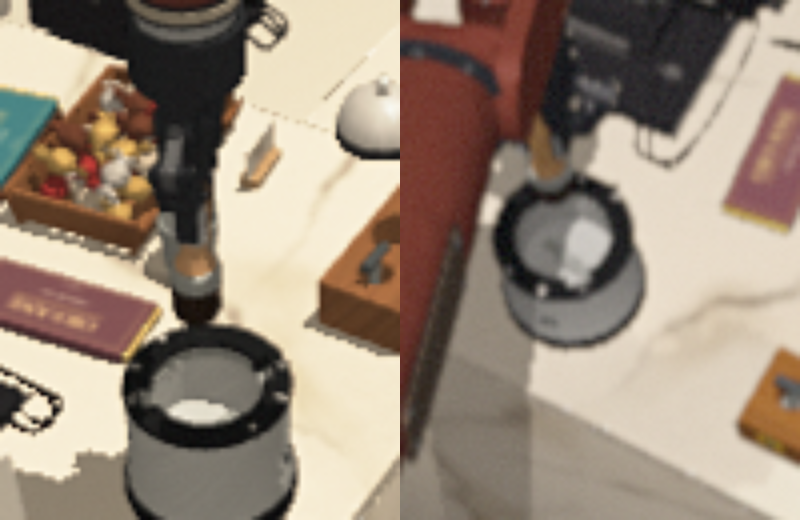

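The brush is held upright, with its ferrule at scene crop (197,270). I'll work out its offset from the TCP, refine the grinder centre and the well centre, and see the moves needed.

```bash
python3 - <<'E'
from h import *
f=get('scene');t=get('top')
C=lambda u,v:(260+u/4-.4,150+v/4-.4)
print('ferr',ray(f,*C(198,272),214),'foot',ray(f,*C(193,312),177))
print('top ferr',ray(t,225+(553-400)/4-.4,130+178/4-.4,214))
# well: dark blob in rack top
im=f['frame'].astype(int)
g=im[185:210,360:380]  # around brush well
uv=np.array(proj(f,[430,-100,45]));print('wellpix',uv)
for n,F in(('scene',f),('top',t)):
    uv=np.array(proj(F,[430,-100,45])).round().astype(int); x,y=uv-14
    m=(F['frame'][y:y+28,x:x+28,0]<115).astype(np.uint8)
    print(n,uv); 
    nn,l,s,c=cv2.connectedComponentsWithStats(m)
    for k in range(1,nn):
        if s[k,4]>15: print(s[k],ray(F,s[k,0]+s[k,2]/2-.5+x,s[k,1]+s[k,3]/2-.5+y,45)[:2])
E
```

```text
ferr [445.15457416 250.6717493  214.        ] foot [449.58429226 252.57331801 177.        ]
top ferr [442.3066894  245.53789955 214.        ]
wellpix [370.91891668 196.8142186 ]
scene [371 197]
[ 0  0 10  7 25] [ 484.6638954  -136.44601406]
[ 8 10 13  8 79] [ 430.52151396 -101.61859407]
[18 16 10 12 39] [387.5120785 -78.3024613]
[ 0 20 13  8 85] [429.61119175 -42.48995476]
top [355 244]
[12  9  9  7 18] [ 440.1176777  -100.83898925]
[ 0 21  6  5 17] [384.45232113 -79.07531144]
```

Request:
{"op": "step_arm", "data": {"steps": [[[0, 54, 23, 0, 0, 0], [0, 54, 23, 0, 0, 0], [0, 54, 23, 0, 0, 0], [0, 54, 23, 0, 0, 0], [0, 54, 23, 0, 0, 0]]]}}

```text
t: 4.82
tool_pos: [430.2, -44.1, 245.1]
orientation: [-0.124, -0.695, -0.125, 0.697]
ft_force: [0.7, -0.3, -1.0]
finger_gap: 21.0
```

Request:
{"op": "step_arm", "data": {"steps": [[[20, 54, 23, 0, 0, 0], [40, 0, 0, 0, 0, 0], [30, 0, 0, 0, 0, 0], [0, 0, 0, 0, 0, 0], [0, 0, 0, 0, 0, 0]]]}}

```text
t: 5.45
tool_pos: [429.0, -101.1, 157.3]
orientation: [-0.125, -0.696, -0.125, 0.696]
ft_force: [0.0, -0.6, -0.1]
finger_gap: 20.7
```

```bash
python3 - <<'E'
from h import *
f=get('scene','s3.png');t=get('top','t3.png')
s=cv2.imread('pics/s3.png');t=cv2.imread('pics/t3.png')
o=np.hstack([cv2.resize(s[150:230,330:410],(400,400),interpolation=2),cv2.resize(t[200:280,310:390],(400,400),interpolation=2)])
cv2.imwrite('pics/c6.png',o);st=sensors.state();print(st['tool_pos'],st['finger_gap'],st['t'])
E
```

```text
[ 430.04627819 -101.45305202  158.66128116] 20.83847855597053 5.55
```

View pics/c6.png

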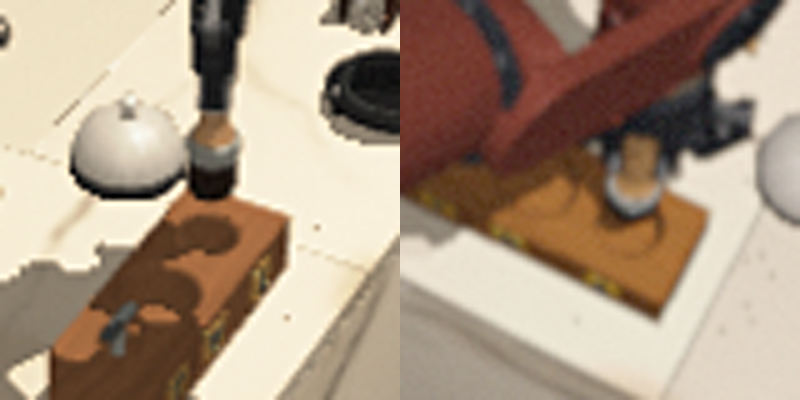

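```bash
python3 - <<'E'
from h import *
f=get('scene');t=get('top')
S=lambda u,v,z:np.round(ray(f,330+u/5-.4,150+v/5-.4,z)[:2],1)
T=lambda u,v,z:np.round(ray(t,310+(u-400)/5-.4,200+v/5-.4,z)[:2],1)
print('ferr',S(214,155,122),T(636,190,122),'foot front-bottom',S(214,200,86),'L/R',S(190,150,122),S(241,150,122),T(607,190,122),T(668,185,122))
print('rack top corners S',S(289,213,45),'T',T(710,212,45),T(658,305,45),'well T right/bottom',T(663,232,45),T(635,258,45))
E
```

```text
ferr [423.1 -90.3] [ 425.7 -102.9] foot front-bottom [421.2 -89.9] L/R [438.9 -87.4] [ 410.3 -103.7] [416.9 -86.6] [ 438.4 -119.3]
rack top corners S [ 393.1 -149.5] T [ 463.3 -143.8] [ 388.7 -142.4] well T right/bottom [ 435.7 -122.5] [ 410.6 -114.4]
```

Both views agree that the brush is over the well within 2 mm, so I'm lowering it.

Request:
{"op": "step_arm", "data": {"steps": [[[20, 0, 0, 0, 0, 0], [20, 0, 0, 0, 0, 0], [10, 0, 0, 0, 0, 0], [8, 0, 0, 0, 0, 0], [6, 0, 0, 0, 0, 0]]]}}

```text
t: 6.28
tool_pos: [429.4, -101.5, 93.5]
orientation: [0.125, 0.696, 0.125, -0.696]
ft_force: [0.7, -0.8, 0.1]
finger_gap: 20.8
```

Request:
{"op": "step_arm", "data": {"steps": [[[4, 0, 0, 0, 0, 0], [3, 0, 0, 0, 0, 0], [0, 0, 0, 0, 0, 0]]]}}

```text
t: 6.65
tool_pos: [429.1, -101.4, 86.4]
orientation: [0.125, 0.696, 0.125, -0.696]
ft_force: [-0.8, -0.1, -0.8]
finger_gap: 21.0
```

Request:
{"op": "step_arm", "data": {"steps": [[[0, 0, 0, 0, 0, 0], [0, 0, 0, 0, 0, 0], [0, 0, 0, 0, 0, 0], [0, 0, 0, 0, 0, 0], [0, 0, 0, 0, 0, 0]]], "claw": 85}}

```text
t: 7.28
tool_pos: [428.9, -101.3, 86.3]
orientation: [0.125, 0.696, 0.125, -0.696]
ft_force: [0.1, 0.6, -0.0]
finger_gap: 85.1
```

Request:
{"op": "step_arm", "data": {"steps": [[[-20, 0, 0, 0, 0, 0], [-40, 0, 0, 0, 0, 0], [-40, 0, 0, 0, 0, 0], [-20, 0, 0, 0, 0, 0], [0, 50, 22, 0, 0, 0]]]}}

```text
t: 7.9
tool_pos: [427.7, -154.9, 209.0]
orientation: [0.128, 0.697, 0.126, -0.694]
ft_force: [1.8, -1.2, -0.3]
finger_gap: 85.1
```

```bash
python3 - <<'E'
from h import *
f=get('scene','s4.png');t=get('top','t4.png')
s=cv2.imread('pics/s4.png');t=cv2.imread('pics/t4.png')
o=np.hstack([cv2.resize(s[150:230,330:410],(400,400),interpolation=2),cv2.resize(t[200:280,310:390],(400,400),interpolation=2)])
cv2.imwrite('pics/c7.png',o);st=sensors.state();print(st['tool_pos'],st['finger_gap'],st['t'],proj(f,[430,-100.5,131]))
E
```

```text
[ 426.17165039 -159.5747804   207.58887443] 85.23244434060786 8.0 [np.float64(372.01606383008766), np.float64(176.086835970022)]
```

View pics/c7.png

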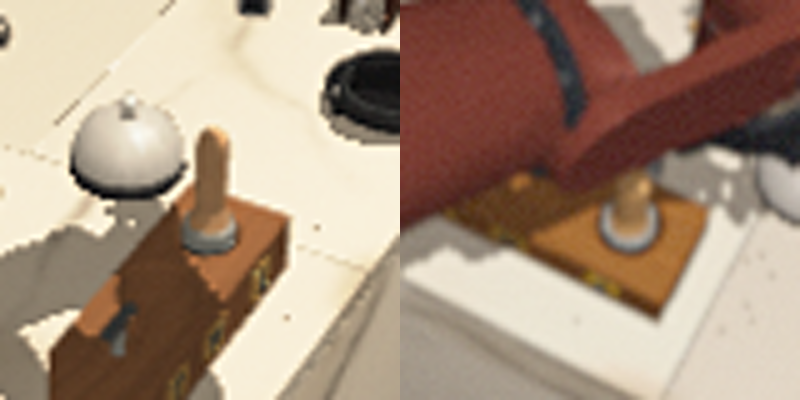

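The brush stands upright in its own well, with the ferrule at scene crop (210,232). Next I move over the lid and turn the jaws across its bar.

Request:
{"op": "step_arm", "data": {"steps": [[[-10, 43, 22, 0, 0, 0], [0, 43, 22, 0, 0, 0], [0, 43, 22, 0, 0, 0], [0, 43, 22, 0, 0, 0], [0, 0, 0, -0.17, 0, 0]]]}}

```text
t: 8.62
tool_pos: [402.3, -350.4, 216.0]
orientation: [-0.184, -0.683, -0.183, 0.683]
ft_force: [-0.0, 0.5, -0.6]
finger_gap: 85.2
```

Request:
{"op": "step_arm", "data": {"steps": [[[0, 0, 0, -0.17, 0, 0], [0, 0, 0, 0, 0, 0], [0, 0, 0, 0, 0, 0]]]}}

```text
t: 9.0
tool_pos: [402.9, -347.2, 216.0]
orientation: [-0.24, -0.665, -0.24, 0.665]
ft_force: [0.1, -0.5, 0.1]
finger_gap: 84.9
```

```bash
python3 - <<'E'
from h import *
f=get('scene','s5.png');t=get('top','t5.png')
s=cv2.imread('pics/s5.png');t=cv2.imread('pics/t5.png')
o=np.hstack([cv2.resize(s[110:190,370:450],(400,400),interpolation=2),cv2.resize(t[240:320,380:460],(400,400),interpolation=2)])
cv2.imwrite('pics/c8.png',o);st=sensors.state();print(st['tool_pos'],st['qpos'],st['t']);M=R.from_quat(st['orientation'],scalar_first=True).as_matrix();print(M.round(3),np.degrees(np.arctan2(M[1,2],M[0,2])))
E
```

```text
[ 402.99854229 -347.35812425  216.24988315] [-8.43360363e-01  3.24832814e-02  1.84695876e+00  4.87538216e-05
  1.26229487e+00  3.37134024e-02] 9.1
[[-0.     0.639 -0.769]
 [ 0.    -0.769 -0.639]
 [-1.    -0.    -0.   ]] -140.2534735982256
```

View pics/c8.png

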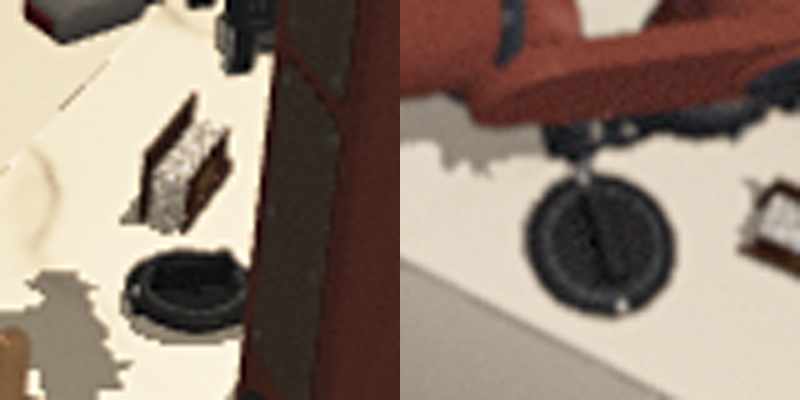

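Request:
{"op": "step_arm", "data": {"steps": [[[55, 3, 1, 0, 0, 0], [55, 0, 0, 0, 0, 0], [45, 0, 0, 0, 0, 0], [22, 0, 0, 0, 0, 0], [12, 0, 0, 0, 0, 0]]]}}

```text
t: 9.72
tool_pos: [403.4, -349.7, 25.7]
orientation: [-0.24, -0.665, -0.241, 0.665]
ft_force: [-0.5, 0.4, 1.5]
finger_gap: 85.0
```

Request:
{"op": "step_arm", "data": {"steps": [[[1, 0, 0, 0, 0, 0], [0, 0, 0, 0, 0, 0]]]}}

```text
t: 9.98
tool_pos: [405.0, -351.6, 27.6]
orientation: [0.242, 0.665, 0.24, -0.665]
ft_force: [-0.7, -0.3, 0.2]
finger_gap: 84.7
```

Request:
{"op": "step_arm", "data": {"steps": [[[1, 0, 0, 0, 0, 0], [0, 0, 0, 0, 0, 0], [0, 0, 0, 0, 0, 0], [0, 0, 0, 0, 0, 0], [0, 0, 0, 0, 0, 0]]], "claw": 0}}

```text
t: 10.6
tool_pos: [404.5, -351.1, 25.8]
orientation: [0.241, 0.665, 0.24, -0.665]
ft_force: [-0.4, -0.8, 2.4]
finger_gap: 14.1
```

Request:
{"op": "step_arm", "data": {"steps": [[[0, 0, 0, 0, 0, 0], [0, 0, 0, 0, 0, 0], [-5, 0, 0, 0, 0, 0], [-10, 0, 0, 0, 0, 0], [0, 0, 0, 0, 0, 0]]]}}

```text
t: 11.22
tool_pos: [404.5, -351.1, 41.1]
orientation: [0.241, 0.665, 0.24, -0.665]
ft_force: [-0.3, -0.4, -0.2]
finger_gap: 14.9
```

```bash
python3 - <<'E'
from h import *
st=sensors.state();print(st)
f=get('scene','s6.png');t=get('top','t6.png')
E
```

```text
{'t': 11.225, 'qpos': array([-8.45931659e-01,  2.75137995e-01,  1.94508968e+00,  4.31104961e-05,
        9.19775814e-01,  3.00250703e-02]), 'joint_vel': array([-0.00114609,  0.00704272,  0.00649812, -0.00065214, -0.00814821,
       -0.00102672]), 'joint_efforts': array([ 4.74647165e-02, -3.58652902e+01, -2.37959969e+01,  1.05011823e-03,
        8.28420930e-02,  2.01193507e-05]), 'tool_pos': array([ 404.47985059, -351.08115022,   41.14499965]), 'orientation': array([ 0.24125978,  0.66508149,  0.24022411, -0.6646448 ]), 'ft_force': array([-0.28350249, -0.421365  , -0.22812753]), 'torque': array([ 0.0614278 ,  0.01464996, -0.01144167]), 'finger_gap': 14.911922495764202}
```

Request:
{"op": "step_arm", "data": {"steps": [[[-30, 0, 0, 0, 0, 0], [-45, 0, 0, 0, 0, 0], [-45, 0, 0, 0, 0, 0], [-40, -15, -15, 0, 0, 0], [0, -30, -30, 0, 0, 0]]]}}

```text
t: 11.95
tool_pos: [412.2, -289.8, 205.1]
orientation: [0.243, 0.667, 0.237, -0.664]
ft_force: [0.9, 0.1, -1.4]
finger_gap: 14.6
```

Request:
{"op": "step_arm", "data": {"steps": [[[0, -40, -38, 0, 0, 0], [0, -40, -38, 0, 0, 0], [0, -40, -38, 0, 0, 0], [0, -40, -38, 0, 0, 0], [0, -40, -38, 0, 0, 0]]]}}

```text
t: 12.58
tool_pos: [427.3, -10.2, 200.1]
orientation: [0.241, 0.665, 0.241, -0.665]
ft_force: [1.1, 0.1, -0.7]
finger_gap: 14.6
```

Request:
{"op": "step_arm", "data": {"steps": [[[0, -40, -38, 0, 0, 0], [0, -40, -38, 0, 0, 0], [0, -40, -38, 0, 0, 0], [0, -40, -38, 0, 0, 0], [0, -34, -25, 0, 0, 0]]]}}

```text
t: 13.2
tool_pos: [439.1, 252.5, 200.0]
orientation: [-0.241, -0.665, -0.241, 0.665]
ft_force: [0.5, -0.3, -1.7]
finger_gap: 14.8
```

Request:
{"op": "step_arm", "data": {"steps": [[[0, 0, 0, -0.1, 0, 0], [0, 0, 0, -0.09, 0, 0], [0, 0, 0, 0, 0, 0], [0, 0, 0, 0, 0, 0]]]}}

```text
t: 13.7
tool_pos: [439.3, 250.2, 200.0]
orientation: [-0.302, -0.639, -0.302, 0.639]
ft_force: [-0.5, -0.9, -1.7]
finger_gap: 14.4
```

```bash
python3 - <<'E'
from h import *
f=get('scene','s7.png');t=get('top','t7.png')
s=cv2.imread('pics/s7.png');t=cv2.imread('pics/t7.png')
o=np.hstack([cv2.resize(s[180:280,265:365],(400,400),interpolation=2),cv2.resize(t[130:230,220:320],(400,400),interpolation=2)])
cv2.imwrite('pics/c9.png',o);st=sensors.state();print(st['tool_pos'],st['qpos'],st['t'],st['ft_force'],st['finger_gap']);M=R.from_quat(st['orientation'],scalar_first=True).as_matrix();print(M.round(3),np.degrees(np.arctan2(-M[1,2],-M[0,2])))
E
```

```text
[439.44761326 250.11739665 200.19913578] [ 3.78567392e-01 -9.47878985e-03  1.92088785e+00 -2.59572306e-05
  1.23040442e+00  1.06575521e+00] 13.8 [-0.5483256  -0.11682554 -0.9500393 ] 14.634052670777319
[[-0.     0.773 -0.634]
 [-0.    -0.634 -0.773]
 [-1.    -0.     0.   ]] 50.62753564979216
```

View pics/c9.png

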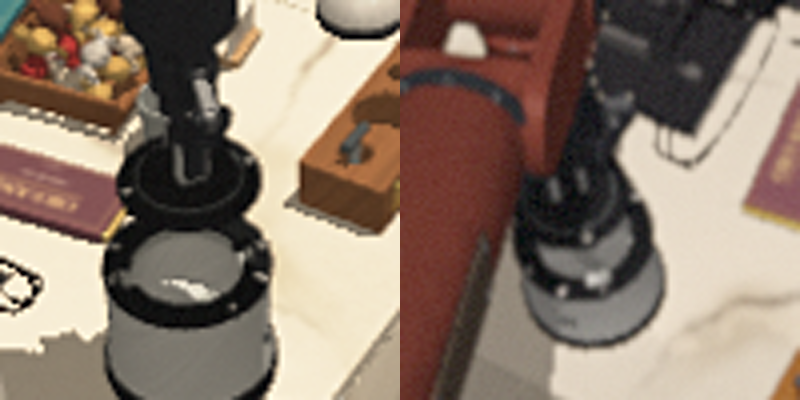

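```bash
python3 - <<'E'
from h import *
f=get('scene');t=get('top')
print('scene exp: lid disc',proj(f,[439.4,250.1,193]),'collar',proj(f,[441,250.5,110]))
for nm,F in(('s',f),('t',t)):
  for n,c,r,z in(('lid',(439.4,250.1),50,193),('col',(441,250.5),63.5,110)):
    A=np.array([proj(F,[c[0]+r*np.cos(a),c[1]+r*np.sin(a),z]) for a in np.arange(0,6.28,.02)])
    print(nm,n,'box',A.min(0).round(1),A.max(0).round(1))
# measured dark runs along rows
g=f['frame'].max(2)
for v in(222,224,226,228): print('s',v,[int(x) for x in g[v,290:336]])
for v in range(240,250,3): print('s',v,[int(x) for x in g[v,287:337]])
E
```

```text
scene exp: lid disc [np.float64(311.27940438170293), np.float64(223.97972319635394)] collar [np.float64(311.7054293941959), np.float64(245.76068695024162)]
s lid box [292.9 212. ] [329.7 236.7]
s col box [289.2 230.4] [334.2 262.2]
t lid box [246.3 163.6] [277.5 191.3]
t col box [245.9 171.6] [283.8 205.5]
s 222 [239, 251, 250, 251, 207, 5, 13, 21, 28, 37, 16, 18, 17, 16, 19, 21, 20, 18, 55, 107, 100, 23, 24, 29, 26, 31, 54, 58, 17, 17, 20, 18, 16, 16, 27, 32, 14, 13, 13, 77, 191, 245, 241, 240, 241, 241]
s 224 [138, 147, 156, 161, 41, 15, 18, 23, 34, 30, 21, 17, 17, 19, 18, 22, 12, 15, 37, 84, 104, 51, 29, 51, 61, 49, 56, 24, 16, 17, 16, 13, 19, 18, 27, 38, 20, 19, 14, 34, 155, 251, 243, 242, 242, 242]
s 226 [133, 133, 134, 124, 29, 11, 22, 34, 30, 41, 13, 18, 16, 19, 21, 17, 18, 18, 18, 29, 39, 31, 34, 30, 15, 16, 16, 19, 15, 17, 22, 18, 16, 25, 41, 24, 17, 18, 14, 29, 155, 250, 244, 242, 243, 243]
s 228 [133, 133, 135, 124, 55, 35, 65, 59, 22, 23, 36, 27, 18, 22, 18, 17, 23, 17, 17, 15, 18, 23, 15, 20, 17, 17, 19, 23, 16, 20, 17, 23, 40, 47, 26, 17, 17, 17, 5, 141, 252, 246, 242, 
[... 276 characters left out ...]
, 11, 15, 14, 15, 20, 22, 54, 97, 106, 115, 120, 122, 125, 126, 122, 125, 127, 126, 126, 124, 124, 124, 125, 123, 123, 123, 122, 120, 122, 118, 116, 102, 126, 169, 95, 105, 55, 26, 29, 22, 111, 224, 239, 237, 239]
s 246 [247, 249, 246, 143, 9, 16, 17, 15, 19, 10, 44, 98, 114, 113, 117, 121, 124, 120, 123, 125, 126, 125, 123, 125, 122, 125, 125, 125, 124, 125, 126, 125, 122, 122, 118, 118, 115, 117, 107, 13, 18, 25, 32, 29, 26, 70, 175, 241, 236, 235]
s 249 [246, 248, 248, 179, 38, 70, 69, 47, 78, 99, 102, 107, 112, 115, 121, 121, 119, 122, 121, 120, 121, 119, 111, 112, 116, 119, 120, 120, 120, 124, 124, 123, 119, 119, 119, 119, 118, 106, 25, 15, 14, 42, 92, 146, 172, 128, 243, 237, 234, 236]
```

The lid is held level over the mouth, and the marks agree with 50.6°. A small (+2, +0.6) mm correction is needed before I descend.

Request:
{"op": "step_arm", "data": {"steps": [[[20, 1, -2, 0, 0, 0], [25, 0, 0, 0, 0, 0], [12, 0, 0, 0, 0, 0], [0, 0, 0, 0, 0, 0]]]}}

```text
t: 14.4
tool_pos: [440.7, 250.9, 142.3]
orientation: [-0.303, -0.638, -0.303, 0.64]
ft_force: [-0.0, 0.1, -0.9]
finger_gap: 14.4
```

Request:
{"op": "step_arm", "data": {"steps": [[[3, 0, 0, 0, 0, 0], [3, 0, 0, 0, 0, 0], [3, 0, 0, 0, 0, 0], [0, 0, 0, 0, 0, 0]]]}}

```text
t: 14.9
tool_pos: [441.4, 251.2, 134.2]
orientation: [-0.303, -0.639, -0.303, 0.639]
ft_force: [-0.2, -1.0, -0.5]
finger_gap: 14.7
```

Request:
{"op": "step_arm", "data": {"steps": [[[2, 0, 0, 0, 0, 0], [2, 0, 0, 0, 0, 0], [2, 0, 0, 0, 0, 0], [0, 0, 0, 0, 0, 0]]]}}

```text
t: 15.4
tool_pos: [442.2, 251.3, 128.5]
orientation: [0.303, 0.639, 0.303, -0.639]
ft_force: [1.3, -0.4, 0.0]
finger_gap: 14.7
```

Request:
{"op": "step_arm", "data": {"steps": [[[1.5, 0, 0, 0, 0, 0], [1.5, 0, 0, 0, 0, 0], [0, 0, 0, 0, 0, 0]]]}}

```text
t: 15.78
tool_pos: [442.6, 251.3, 125.7]
orientation: [0.303, 0.64, 0.302, -0.638]
ft_force: [4.5, -0.7, 0.4]
finger_gap: 14.4
```

Request:
{"op": "step_arm", "data": {"steps": [[[1, 0, 0, 0, 0, 0], [0, 0, 0, 0, 0, 0]]]}}

```text
t: 16.02
tool_pos: [442.5, 251.3, 124.8]
orientation: [0.303, 0.64, 0.302, -0.638]
ft_force: [5.7, -1.6, 1.4]
finger_gap: 14.5
```

Request:
{"op": "step_arm", "data": {"steps": [[[1, 0, 0, 0, 0, 0], [0, 0, 0, 0, 0, 0]]]}}

```text
t: 16.27
tool_pos: [442.6, 251.3, 123.9]
orientation: [0.303, 0.64, 0.302, -0.638]
ft_force: [4.9, -2.0, 1.1]
finger_gap: 14.3
```

Request:
{"op": "step_arm", "data": {"steps": [[[1, 0.8, -0.6, 0, 0, 0], [0, 0, 0, 0, 0, 0]]]}}

```text
t: 16.52
tool_pos: [442.6, 251.3, 123.7]
orientation: [-0.303, -0.639, -0.303, 0.639]
ft_force: [-0.0, -2.3, 8.1]
finger_gap: 14.4
```

Request:
{"op": "step_arm", "data": {"steps": [[[1, 0, 0, 0, 0, 0], [0, 0, 0, 0, 0, 0]]]}}

```text
t: 16.77
tool_pos: [442.6, 251.3, 123.7]
orientation: [-0.303, -0.639, -0.303, 0.639]
ft_force: [-0.9, -3.4, 14.8]
finger_gap: 14.6
```

```bash
python3 - <<'E'
from h import *
st=sensors.state();print(st['tool_pos'],st['ft_force'],st['torque'],st['qpos'][5])
f=get('scene','s8.png');s=cv2.imread('pics/s8.png')
t=get('top','t8.png');t=cv2.imread('pics/t8.png')
cv2.imwrite('pics/c10.png',np.hstack([cv2.resize(s[210:280,277:347],(400,400),interpolation=2),cv2.resize(t[150:220,230:300],(400,400),interpolation=2)]))
E
```

```text
[442.6397276  251.34744422 123.72918449] [-0.94328119 -3.36898594 14.8108913 ] [-0.61315902  0.27102504 -0.02284481] 1.064339168183001
```

View pics/c10.png

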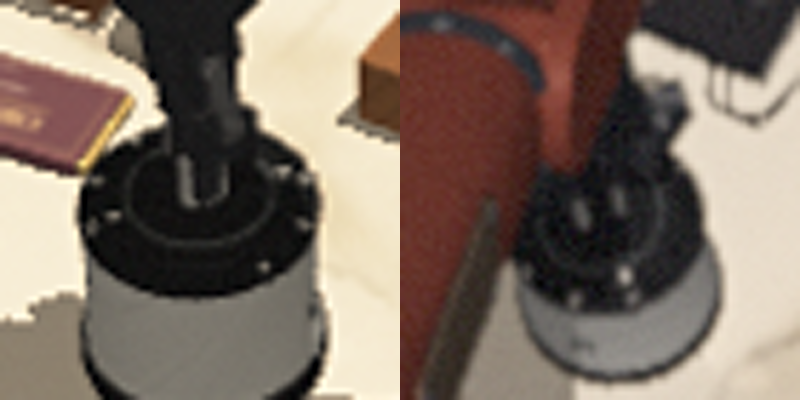

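The lid disc sits flush on the collar, and z stopped at 123.7 with force rising, so it is fully down. I'll ease the push slightly and twist clockwise (+ about tool x).

Request:
{"op": "step_arm", "data": {"steps": [[[-0.7, 0.4, 0.4, 0, 0, 0], [0, 0, 0, 0.08, 0, 0], [0, 0, 0, 0.08, 0, 0], [0, 0, 0, 0.08, 0, 0], [0, 0, 0, 0, 0, 0]]]}}

```text
t: 17.5
tool_pos: [443.0, 250.8, 123.8]
orientation: [0.224, 0.671, 0.224, -0.67]
ft_force: [1.6, -3.9, 9.7]
finger_gap: 14.4
```

```bash
python3 - <<'E'
from h import *
st=sensors.state();print(st['tool_pos'],st['ft_force'],st['torque'],st['qpos'][5],st['finger_gap'])
E
```

```text
[443.03817506 250.81493173 123.76432151] [ 1.56159341 -3.92793381  9.65890556] [-0.4567269  -0.10201172  0.0961464 ] 1.3032856409668705 14.413555398173836
```

Request:
{"op": "step_arm", "data": {"steps": [[[0, 0, 0, 0.08, 0, 0], [0, 0, 0, 0.08, 0, 0], [0, 0, 0, 0.08, 0, 0], [0, 0, 0, 0.08, 0, 0], [0, 0, 0, 0, 0, 0]]]}}

```text
t: 18.12
tool_pos: [443.3, 250.7, 123.8]
orientation: [0.115, 0.698, 0.114, -0.697]
ft_force: [2.1, -3.2, 9.3]
finger_gap: 14.2
```

Request:
{"op": "step_arm", "data": {"steps": [[[0, 0, 0, 0.06, 0, 0], [0, 0, 0, 0, 0, 0], [0, 0, 0, 0, 0, 0]]]}}

```text
t: 18.5
tool_pos: [443.4, 250.6, 123.8]
orientation: [0.094, 0.701, 0.093, -0.7]
ft_force: [2.2, -3.9, 8.1]
finger_gap: 14.7
```

```bash
python3 - <<'E'
from h import *
st=sensors.state();print(st['tool_pos'],st['ft_force'],st['torque'],st['qpos'][5],st['finger_gap'],st['t'])
f=get('scene','s9.png');s=cv2.imread('pics/s9.png')
t=get('top','t9.png');t=cv2.imread('pics/t9.png')
cv2.imwrite('pics/c11.png',np.hstack([cv2.resize(s[180:280,277:387],(440,400),interpolation=2),cv2.resize(t[160:220,240:300],(360,400),interpolation=2)]))
E
```

```text
[443.39194349 250.6270915  123.75283922] [ 2.23393457 -3.89976878  8.09278576] [-0.53279249 -0.2747497   0.15199648] 1.6826815959215913 14.684578657044444 18.5
```

```bash
python3 - <<'E'
from h import *
for n,r0 in(('scene',(40,43,46)),('top',(40,43,46))):
    f=get(n);g=f['frame'].min(2).astype(np.float32)
    for a0 in(0,180):
      A=[]
      for a in range(a0-20,a0+66,5):
        uv=np.array([proj(f,[442.5+r*np.cos(np.radians(a)),251+r*np.sin(np.radians(a)),118]) for r in r0],np.float32)
        A.append((a,int(cv2.remap(g,uv[:,0].copy(),uv[:,1].copy(),1).max())))
      print(n,A)
E
```

```text
scene [(-20, 25), (-15, 21), (-10, 23), (-5, 23), (0, 24), (5, 20), (10, 76), (15, 52), (20, 27), (25, 16), (30, 16), (35, 18), (40, 17), (45, 17), (50, 17), (55, 16), (60, 18), (65, 18)]
scene [(160, 19), (165, 19), (170, 16), (175, 20), (180, 17), (185, 14), (190, 27), (195, 67), (200, 67), (205, 25), (210, 17), (215, 18), (220, 23), (225, 31), (230, 38), (235, 51), (240, 49), (245, 51)]
top [(-20, 73), (-15, 79), (-10, 58), (-5, 39), (0, 30), (5, 29), (10, 27), (15, 23), (20, 27), (25, 31), (30, 26), (35, 32), (40, 29), (45, 29), (50, 31), (55, 37), (60, 40), (65, 40)]
top [(160, 26), (165, 26), (170, 27), (175, 27), (180, 24), (185, 30), (190, 49), (195, 79), (200, 49), (205, 28), (210, 27), (215, 31), (220, 34), (225, 43), (230, 46), (235, 47), (240, 51), (245, 51)]
```

The lid pointers read about 12° and 197° in the scene view and 195° in the top view. That matches the commanded 15° and the pulse bar at about 196°, so I'm handing in while holding.

```bash
python3 -c "
from station import robot
print(robot.close_job())"
```

```text
the job is handed in; nothing more can be done
None
```

I put the brush back in its own well, seated the lid fully in the bayonet, twisted it clockwise to the pulse mark and handed in at about 18.6 s, still gripping the lid. No verdict came back.

**Brush:** the picture after release showed it upright in its own well, with its ferrule at the rack's top face. I did not look at it again later.

**Lid seating:** on the way down the tool met about 6 N sideways, so I shifted it about 1 mm. It then stopped at the expected height with the downward force rising to 15 N, and the picture showed the disc flush on the collar. A sideways force of about 4 N remained when I handed in, and the final tool position is 1–2 mm from my measured grinder centre (limit 5 mm).

**Twist:** the wrist turned 0.62 rad with 0.15 N m resisting, which fits the spring at the mark plus a little friction. In the images the lid's pointers read about 12° and 197° (scene view) and 195° (top view), against about 196° for the pulse bar. I could not read the ring's angle directly; I estimate about 0.5 rad, well short of the lock click.

**Not checked:** I had used all 12 pictures, so I could not look at the final pose and checked it by pixel values only. I did not measure the dosing cup, carton and chocolate bar at the end, but no move was aimed near them.

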